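# Lock the carving turntable with its index pin

## Task

Lock the carver's turntable so that the cup on it can be carved: take the index pin (the one with the collar and the black knob) out of the wooden tool block, put it down through the guide block on the turntable and, with its nose resting lightly on the index ring hidden underneath, swing the turntable anticlockwise until you feel the pin drop into the ring's hole. Seat the pin fully home, its collar flat on the guide block, and let go of it. Do not force the pin against the ring, down or sideways, with more than about 3 kg, and leave the punch, the loose cup and the mallet where they are.

Things in the scene. Friction and masses are not known exactly. Their poses are not given: they have to be found in the camera images.
- turntable (a joint): angle of the turntable on its stand, rad; 0 at one stop, grows anticlockwise seen from above to the other stop at 1.3. It turns about the upright axis through pivot, stays where left, drags with about 0.25 N m (2.5 N at the guide bore). One hole of the index ring lies within its travel, at an unknown angle between 0.2 rad past the turntable's starting angle and 1.2
- bore (a point): centre of the top mouth of the guide bore: a hole of 13 mm diameter, upright, right through a bright steel guide block 50 x 52 mm near the rim of the turntable, 105 mm from its axis. The mouth is 60 mm above the bench, the bore 20 mm long. It moves with the turntable; z up
- pivot (a point): point on the turntable's upright axis, 60 mm above the bench, level with bore. The turntable is a round dark steel plate 260 mm across, 12 mm thick, its top 52 mm above the bench; in its middle a wooden faceplate with three steel jaws holds a wooden cup: within 80 mm of the axis things stand up to 90 mm above the plate
- stand: green cast-iron stand bolted to the bench, flange 300 mm across; origin on the turntable's axis at bench height. It carries the index ring, hidden under the turntable: a flat clamped steel ring, its top face 36 mm above the bench (24 mm below bore). Along the circle of the bore it is flat but for one hole, 13.5 mm in diameter, 24 mm deep
- pin_grip (a point): middle of the index pin's knob, where it is grasped: black upright round knob 24 mm in diameter, 30 mm tall (15 mm above and below this point). The loose steel pin (95 to 155 g) starts upright in one of the two holes of the tool block, collar on the block; z is the pin's axis, pointing up from nose to knob
- pin_collar (a point): centre of the underside of the pin's collar, 27 mm below pin_grip on the pin's axis; the collar is 26 mm in diameter and 4 mm thick, and above it is a neck 16 mm in diameter up to the knob. With the pin home the collar lies on the guide block at bore
- pin_tip (a point): end of the pin's nose, 44 mm below pin_collar on the pin's axis. The shank is 12 mm in diameter; its last 5 mm taper to 7 mm. With the nose on the flat of the ring the collar stands 20 mm above the guide block; home, the nose is 20 mm down in the ring's hole and touches nothing below
- block: the pale wooden tool block, 66 x 130 x 52 mm, fixed to the bench; origin at the centre of its underside. Its two upright holes, 14 mm in diameter and 48 mm deep, are on its y axis, 35 mm either side of its middle; one holds the index pin, the other the punch
- punch_mid (a point): middle of the punch, a plain dark steel rod 11 mm in diameter and 92 mm long without collar or knob, standing loose in the other hole of the tool block, 44 mm of it showing; leave it there
- cup_mid (a point): middle of a loose wooden cup with a handle, 88 mm across, 62 mm tall, upright on the bench; leave it alone
- mallet_mid (a point): middle of the head (64 x 120 x 76 mm) of a loose wooden mallet lying on the bench; its 200 mm handle points to this point's -x; leave it alone
Mind the look-alikes: they are no part of the job. What is shaped like the part that bears pin_grip but purple, white or yellow is not meant.

How it is judged:
By the outcome, as a careful person would: the job done as asked, in the order asked, and still so for the second after the job is handed in, with the robot touching nothing.
It also fails if it takes over 72 s, if anything falls off the work surface, if the arm or the gripper's body presses on something with over 40 N, if the wrist force passes 120 N, or if a joint passes its speed limit or range.

## Robot

A 7-joint arm with a two-finger parallel gripper is mounted at the origin on the work surface. World frame = base frame: x ahead of the robot, y to its left, z up, the work surface at z = 0. Lengths are in m, angles in rad, forces in N, time in s.
With the tool pointing down it reaches from about 0.425 to 0.925 m from the base axis. Payload 6.8 kg.
Tool frame: the origin (TCP) lies on the centre line of the jaws, within the pads' length; the fingertips stand 8 mm ahead of it and the grasp point (between the pads) lies 11 mm behind it (bot.tips_ahead is the distance from the TCP to the fingertips, in m); z points along the fingers, y is the line along which they close (so a half turn about z gives the same grasp; the last joint's range is limited). The gripper opens to 85 mm and grips with 20 to 120 N. Pads are 22 mm wide; open, the fingers measure 114 mm over their backs; the gripper's body (76 mm by 85 mm) begins 54 mm behind the grasp point. The pads swing forward as they close: fully open they stand 13 mm farther back than shut.
Start: joints at [-1.208, 0.477, 0.022, 1.555, -0.011, 1.109, -0.083], TCP at [0.306, 0.602, 0.239] pointing down, gripper open.
Joint ranges: [-2.96, 2.96], [-0.34, 2.1], [-1.41, 1.46], [0.24, 2.44], [-1.37, 4.51], [0.17, 1.92], [-2.96, 2.96]. Speed limits (rad/s): [2.39, 2.39, 3.14, 3.14, 3.14, 3.14, 3.14].

## Interface

Orientations are given as a unit quaternion [w, x, y, z].
In Python, from station import bot gives the robot as it stands.
- The arm moves only by the tool send_rows, never from a script. Its argument "deltas" is text: rows parted by semicolons, each of 4 numbers parted by spaces: the shift along the tool's x, y, z in m, then the turn about the tool's z in degrees. In form: x y z spin; .... A call has 1 to 5 rows; each row is the pose to reach, as a shift and turn from the pose commanded when the call began, along the tool's axes at that moment; what a row does not reach only later rows make up. A row lasts 1/10 s, in which the tool goes at most 50 mm and 8.59 degrees, less where a joint would pass 70% of its speed; a pose out of reach is approached as far as the arm can. A call with a gripper value outside its range is refused whole. "claw" is the opening, from 0 (shut) to 1 (fully open), set as the call begins (left out, the last holds). The fingers move at their own pace and stop on an object; "force" is the grip in N (left out, the last holds). Time passes only in rows, so rows that repeat a pose let the fingers close. It gives the time, the measured TCP pose, the force, the opening and the grip force at its end, in the units of the state.
- bot.get_obs(): the state, without advancing time (a new reading comes with each control period).
- bot.read_camera(name): name is "scene" or "top" or "wrist"; returns a dict with "img" (400x640x3 uint8, red, green, blue), "depth" (400x640 float32, m along the optical axis (not along the pixel's ray), 0 where there is no reading), "fx", "fy", "cx", "cy" (pixels), "dist_coeffs" ([k1, k2, p1, p2, k3] as OpenCV has them; the pictures are not rectified), "camera_from_world" (4x4, takes a point from world to camera coordinates). Camera axes: x right, y up, looking along -z (the intrinsics and any distortion apply to the point x, -y, -z); pixel columns grow to the right and rows downward; lengths in m; the calibration is good to about 2 mm. A picture is of the moment at which its call begins.
- bot.hand_in(): hands the job in; it is judged then, once.
Trained networks look in a picture, given as the dict that the camera call returned (one of the last four; its "shot" number tells which), for a name from the list of things; names that differ only in an ending like _2 or _b are one class to them, and where a whole thing is asked for, a point or a joint stands for the part that bears it (a point fixed in the world has none). Each returns a list of dicts, best first, with "confidence" (0 to 1); they miss things now and then, are a little off and sometimes report something else, mostly with a low value. They report only what shows in the picture. A call takes as long as a camera call. They do not tell look-alikes from the thing itself.
- bot.masks_of(picture, query): "mask" (400x640 bool, what is visible of it).
- bot.landmark_of(picture, query): "xyz" ([x, y, z] in m, in world coordinates, good to about 4 mm: a listed point, or the origin of a listed thing).
The state is a dict: "t": time; "q": joint angles; "joint_vel": joint speeds; "joint_torque": joint torques, N m; "eef_pos": TCP position; "tool_rot": TCP orientation; "contact_force": force on the tool from outside, world axes, zero at the start; "torque": the same for the moment, N m; "gripper_width": opening from 0.0 (shut) to 1.0 (fully open); "grasp_force": force on a finger pad.
Only numpy, scipy, OpenCV 4.12 (cv2) and the standard library are available. Lean on these libraries where they do the work, as an engineer would, in place of code of your own. Each camera call takes 0.05 s, during which the arm holds its last target. There are 200 camera calls.

## Working session

There is one attempt and no reset: what is moved stays moved. The work goes in short steps, Python scripts to look and compute and a tool call to move; the robot and the scene stay as the last step left them, time stands still between calls to the robot, and variables do not carry over. Pictures are saved under pics/ and viewed, at most 10 in all, crops included, and the job is handed in when it is done.

Besides the shell and the picture viewer there is one more tool, called after "Request:" in YAML: its name, and indented under it one key for each argument. send_rows: Moves the arm, as the interface text tells. Its arguments: {"type":"object","properties":{"deltas":{"type":"string"},"claw":{"type":"number"},"force":{"type":"number"}},"required":["deltas"]}

```bash
mkdir -p pics; ls
cat > h.py <<'E'
import numpy as np, cv2
from station import bot
def world(p,u,v,d):
    K=np.array([[p['fx'],0,p['cx']],[0,p['fy'],p['cy']],[0,0,1.]])
    n=cv2.undistortPoints(np.array([[[u,v]]],float),K,np.array(p['dist_coeffs'],float))[0,0]
    c=np.array([n[0]*d,-n[1]*d,-d,1]); return (np.linalg.inv(p['camera_from_world'])@c)[:3]
def pix(p,X):
    c=(np.array(p['camera_from_world'])@np.r_[X,1])[:3]
    K=np.array([[p['fx'],0,p['cx']],[0,p['fy'],p['cy']],[0,0,1.]])
    return cv2.projectPoints(np.array([[c[0],-c[1],-c[2]]]),np.zeros(3),np.zeros(3),K,np.array(p['dist_coeffs'],float))[0][0,0]
def save(p,n,crop=None,s=1):
    im=p['img'][...,::-1]
    if crop: a,b,c,d=crop; im=im[b:d,a:c]
    cv2.imwrite('pics/'+n,cv2.resize(im,None,fx=s,fy=s,interpolation=cv2.INTER_CUBIC))
E
python3 - <<'E'
from h import *
o=bot.get_obs(); print({k:np.round(v,3) for k,v in o.items()})
for n in ['scene','top']:
    p=bot.read_camera(n); save(p,n+'0.png')
    for q in ['pin_grip','pin_collar','bore','pivot','block','punch_mid','cup_mid','mallet_mid','stand']:
        for r in bot.landmark_of(p,q): print(n,q,round(r['confidence'],2),np.round(r['xyz'],3),np.round(pix(p,r['xyz'])))
E
```

```text
pics
{'t': np.float64(0.0), 'q': array([-1.208,  0.478,  0.022,  1.556, -0.012,  1.109, -0.083]), 'joint_vel': array([ 0.001, -0.002, -0.001, -0.001,  0.   ,  0.001, -0.001]), 'joint_torque': array([-1.0000e-03, -5.9645e+01,  1.6070e+00, -2.8120e+01,  1.2000e-02,
        9.0000e-03,  0.0000e+00]), 'eef_pos': array([0.306, 0.601, 0.238]), 'tool_rot': array([-0.   ,  0.233,  0.972, -0.001]), 'contact_force': array([ 0.234, -0.144, -0.03 ]), 'torque': array([ 0.016,  0.049, -0.057]), 'grasp_force': np.float64(0.0), 'gripper_width': np.float64(0.995)}
scene pin_grip 0.79 [0.438 0.278 0.081] [434. 254.]
scene pin_grip 0.75 [0.407 0.177 0.069] [407. 227.]
scene pin_grip 0.72 [0.343 0.322 0.068] [478. 251.]
scene pin_grip 0.61 [0.543 0.334 0.069] [421. 301.]
scene pin_grip 0.5 [0.349 0.255 0.078] [452. 232.]
scene pin_collar 0.84 [0.34  0.324 0.045] [477. 259.]
scene pin_collar 0.72 [0.54 0.34 0.04] [422. 312.]
scene pin_collar 0.66 [0.435 0.279 0.054] [433. 264.]
scene pin_collar 0.61 [0.404 0.176 0.037] [405. 237.]
scene pin_collar 0.58 [0.353 0.255 0.044] [447. 244.]
scene bore 0.97 [ 0.
[... 409 characters left out ...]
0.5 [0.336 0.324 0.071] [170. 276.]
top pin_grip 0.49 [0.542 0.342 0.071] [163. 181.]
top pin_grip 0.45 [ 0.446  0.308 -0.001] [187. 225.]
top pin_collar 0.7 [0.54  0.344 0.047] [166. 183.]
top pin_collar 0.57 [0.342 0.327 0.044] [173. 272.]
top pin_collar 0.56 [0.442 0.279 0.051] [193. 227.]
top pin_collar 0.44 [0.401 0.172 0.042] [243. 245.]
top pin_collar 0.43 [0.35  0.253 0.047] [206. 268.]
top bore 0.8 [ 0.485 -0.033  0.064] [335. 205.]
top pivot 0.69 [ 0.59  -0.056  0.058] [344. 157.]
top block 0.56 [ 0.444  0.312 -0.001] [186. 226.]
top punch_mid 0.64 [0.453 0.344 0.052] [164. 222.]
top cup_mid 0.95 [ 0.477 -0.354  0.03 ] [478. 207.]
top mallet_mid 0.75 [0.635 0.296 0.036] [189. 142.]
```

View pics/scene0.png

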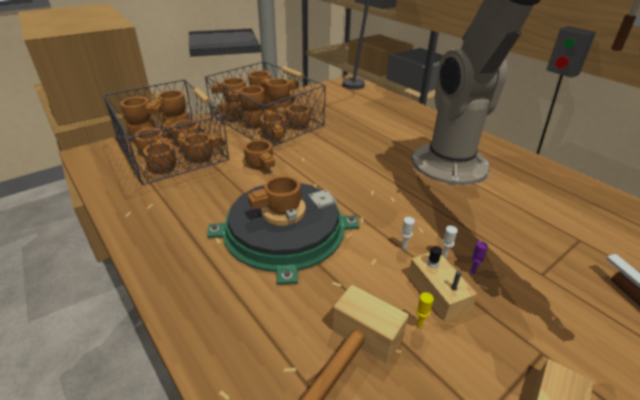

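View pics/top0.png

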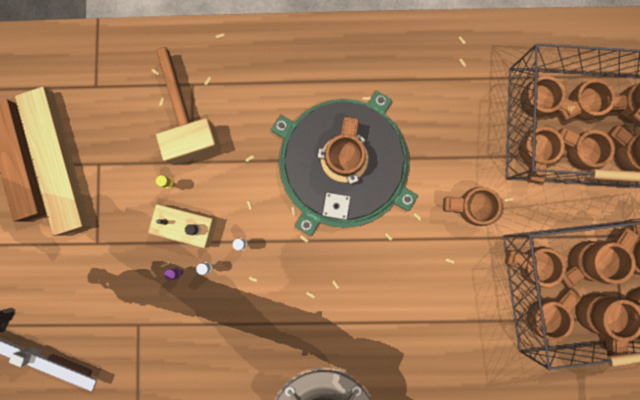

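Run:
```python
from h import *
p=bot.read_camera('scene'); save(p,'crop.png',(370,200,510,340),4)
```

```text
(no output)
```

View pics/crop.png

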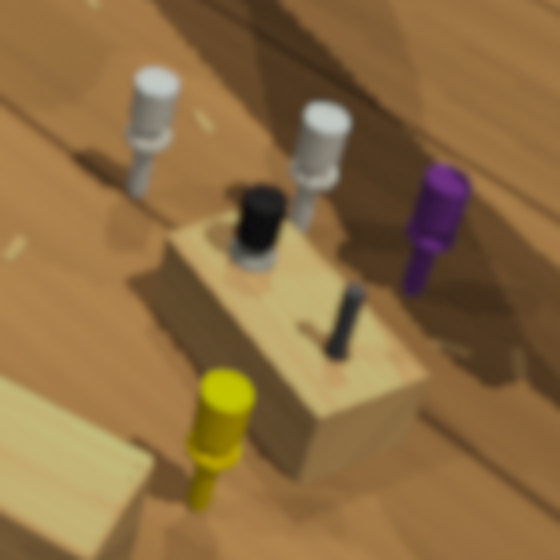

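Candidates for the pin (scene pixels): white (407,227), white (452,232), purple (478,251) and yellow (421,301) stand on the bench. The black one with a steel collar at (434,254) stands in the tool block, and the crop confirms it is the one I want. The punch is the thin rod at (452,288). In the top view the guide block shows at (337,206) with its bore in the middle.

```bash
cat >> h.py <<'E'
from scipy.spatial.transform import Rotation as R
def to(xyz,yaw=None,o=None):
    "deltas to reach xyz with tool-y line at yaw deg (mod 180)"
    o=o or bot.get_obs(); w,x,y,z=o['tool_rot']; M=R.from_quat([x,y,z,w]).as_matrix()
    d=M.T@(np.array(xyz)-o['eef_pos']); a=np.degrees(np.arctan2(M[1,1],M[0,1]))
    s=0 if yaw is None else -((yaw-a+90)%180-90)
    print('tcp',np.round(o['eef_pos'],4),'yaw',round(a,1),'tilt',np.round(M[:2,2],4),'-> delta mm',np.round(d*1e3,1),'spin',round(s,1))
E
python3 - <<'E'
from h import *
to([.439,.277,.20])
E
```

```text
tcp [0.3062 0.6016 0.2393] yaw 63.0 tilt [-0.      0.0001] -> delta mm [-265.6 -229.    39.3] spin 0
```

Request:
send_rows:
  deltas: "-0.04 -0.034 0 0; -0.08 -0.068 0 0; -0.12 -0.102 0 0; -0.155 -0.135 0 0; -0.19 -0.165 0 0"
  claw: 0.6

```text
t: 1.55
eef_pos: [0.4004, 0.368, 0.2395]
tool_rot: [0.0, 0.233, 0.972, 0.0]
contact_force: [1.1, 0.8, -0.3]
gripper_width: 0.601
grasp_force: 0.0
```

Request:
send_rows:
  deltas: "-0.04 -0.034 0.015 0; -0.07 -0.06 0.03 0; -0.076 -0.064 0.04 0; -0.076 -0.064 0.04 0; -0.076 -0.064 0.04 0"

```text
t: 2.05
eef_pos: [0.4384, 0.2799, 0.1996]
tool_rot: [-0.0, 0.233, 0.973, 0.0]
contact_force: [0.2, 0.0, 0.1]
gripper_width: 0.603
grasp_force: 0.0
```

Run:
```python
from h import *
to([.439,.277,.20])
p=bot.read_camera('wrist'); save(p,'w0.png')
print(p['depth'].min(),p['depth'].max())
for q in ['pin_grip','pin_collar','punch_mid','block']:
    for r in bot.landmark_of(p,q): print(q,round(r['confidence'],2),np.round(r['xyz'],3),np.round(pix(p,r['xyz'])))
for r in bot.masks_of(p,'pin_grip')[:3]:
    v,u=np.nonzero(r['mask']); g=p['img'][v,u].mean(0)
    P=np.array([world(p,a,b,p['depth'][b,a]) for a,b in zip(u,v)])
    top=P[abs(P[:,2]-.094)<.003]; print(r['confidence'],g,len(top), (top.min(0)+top.max(0))/2 if len(top) else 0, top.max(0)-top.min(0) if len(top) else 0, np.median(top,0) if len(top) else 0)
```

```text
tcp [0.4384 0.2799 0.1996] yaw 63.1 tilt [-0.      0.0009] -> delta mm [-1.8 -2.3 -0.4] spin 0
0.0 1.4086634
pin_grip 0.94 [0.407 0.174 0.07 ] [206. 216.]
pin_grip 0.92 [0.54  0.339 0.067] [409. 255.]
pin_grip 0.81 [0.35  0.256 0.07 ] [248. 125.]
pin_grip 0.75 [0.341 0.324 0.074] [309.  78.]
pin_grip 0.55 [0.437 0.277 0.076] [312. 198.]
pin_collar 0.77 [0.35  0.252 0.045] [251. 126.]
pin_collar 0.7 [0.544 0.341 0.045] [406. 249.]
pin_collar 0.61 [0.434 0.276 0.054] [310. 191.]
pin_collar 0.59 [0.403 0.173 0.05 ] [210. 207.]
pin_collar 0.56 [0.343 0.323 0.049] [310.  85.]
punch_mid 0.62 [0.455 0.344 0.05 ] [378. 178.]
block 0.81 [0.443 0.311 0.004] [340. 175.]
0.86 [181.29538131 160.08270677  17.5424275 ] 0 0 0 0
0.86 [196.1145281  190.30965005 175.0678685 ] 0 0 0 0
0.71 [162.51779141  81.93865031 178.81349693] 0 0 0 0
```

View pics/w0.png

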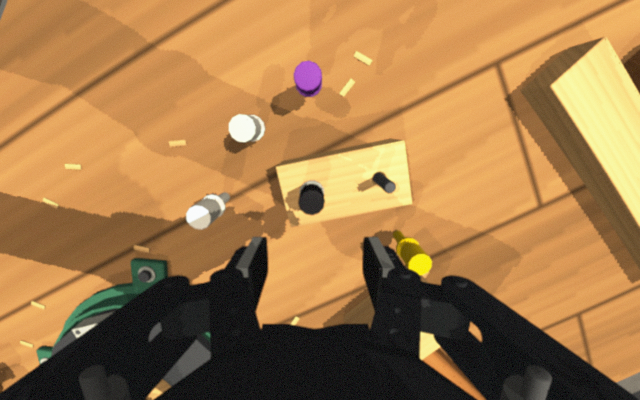

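```bash
cat >> h.py <<'E'
def darktop(p,uv,z,r=28,thr=70):
    u0,v0=map(int,uv); im=p['img'].max(2)
    V,U=np.nonzero(im[v0-r:v0+r,u0-r:u0+r]<thr); U+=u0-r; V+=v0-r
    P=np.array([world(p,a,b,p['depth'][b,a]) for a,b in zip(U,V) if p['depth'][b,a]>0])
    t=P[abs(P[:,2]-z)<.004]; print(p['shot'],len(P),len(t),np.round((t.min(0)+t.max(0))/2,4),np.round(t.max(0)-t.min(0),4),np.round(np.median(t,0),4))
E
python3 - <<'E'
from h import *
darktop(bot.read_camera('wrist'),(312,198),.094,18)
darktop(bot.read_camera('top'),(191,229),.094,10)
darktop(bot.read_camera('scene'),(434,254),.094,10)
E
```

```text
5 565 471 [0.4351 0.2772 0.0932] [0.0215 0.022  0.0065] [0.4346 0.2774 0.0948]
6 135 11 [0.4357 0.2697 0.0935] [0.0128 0.0085 0.006 ] [0.4336 0.2669 0.093 ]
7 167 74 [0.4386 0.2783 0.094 ] [0.0187 0.0224 0.0078] [0.4402 0.2798 0.0948]
```

Run:
```python
from h import *
to([.4365,.2775,.10])
```

```text
tcp [0.4386 0.2788 0.1994] yaw 63.1 tilt [0.0002 0.0002] -> delta mm [ 1.3 -2.2 99.4] spin 0
```

Request:
send_rows:
  deltas: "0.0013 -0.002 0.03 0; 0.0013 -0.002 0.06 0; 0.0013 -0.002 0.085 0; 0.0013 -0.002 0.095 0; 0.0013 -0.002 0.095 0"

```text
t: 3.0
eef_pos: [0.436, 0.2767, 0.1033]
tool_rot: [-0.001, 0.233, 0.972, -0.001]
contact_force: [0.2, -0.3, -0.4]
gripper_width: 0.599
grasp_force: 0.0
```

Run:
```python
from h import *
to([.4365,.2775,.07])
p=bot.read_camera('wrist'); save(p,'w1.png')
darktop(bot.read_camera('scene'),(434,254),.094,10)
for r in bot.landmark_of(p,'pin_grip'): print(round(r['confidence'],2),np.round(r['xyz'],3),np.round(pix(p,r['xyz'])))
```

```text
tcp [0.436  0.2767 0.1033] yaw 63.0 tilt [-0.002  -0.0017] -> delta mm [-0.1  1.  33.3] spin 0
9 194 58 [0.4376 0.2768 0.0938] [0.0206 0.0191 0.0061] [0.4421 0.2773 0.0952]
0.94 [0.438 0.276 0.076] [315. 239.]
0.88 [0.542 0.337 0.069] [458. 321.]
0.66 [0.344 0.324 0.068] [317.  57.]
0.62 [0.353 0.253 0.069] [216. 132.]
0.61 [0.41  0.175 0.067] [166. 262.]
```

View pics/w1.png

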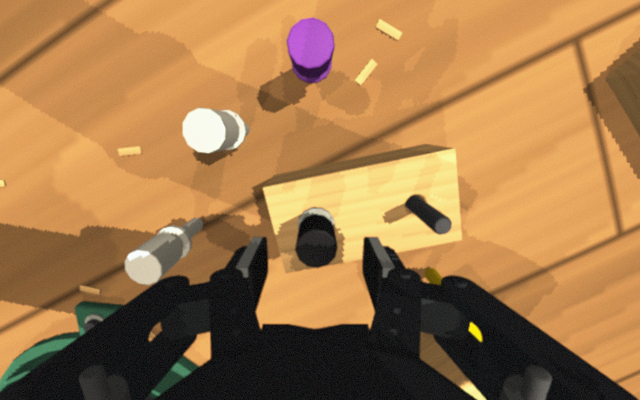

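The knob at (317,240) is midway between the fingers, so I go down and close.

Request:
send_rows:
  deltas: "0 0.0005 0.015 0; 0 0.0005 0.027 0; 0 0.0005 0.033 0; 0 0.0005 0.033 0; 0 0.0005 0.033 0"

```text
t: 3.65
eef_pos: [0.4371, 0.2777, 0.0716]
tool_rot: [0.0, 0.233, 0.972, 0.0]
contact_force: [0.7, 0.4, 0.7]
gripper_width: 0.603
grasp_force: 0.0
```

Request:
send_rows:
  deltas: "0 0 0 0; 0 0 0 0; 0 0 0 0; 0 0 0 0; 0 0 0 0"
  claw: 0.15
  force: 45

```text
t: 4.15
eef_pos: [0.4372, 0.2778, 0.0718]
tool_rot: [0.0, 0.233, 0.972, 0.0]
contact_force: [-1.4, -0.4, 6.5]
gripper_width: 0.265
grasp_force: 44.1
```

Request:
send_rows:
  deltas: "0 0 -0.015 0; 0 0 -0.04 0; 0 0 -0.07 0; 0 0 -0.09 0; 0 0 -0.09 0"

```text
t: 4.65
eef_pos: [0.4383, 0.2787, 0.1638]
tool_rot: [0.002, 0.233, 0.972, 0.002]
contact_force: [0.3, 0.8, -1.2]
gripper_width: 0.267
grasp_force: 44.7
```

Run:
```python
from h import *
o=bot.get_obs(); print(o['gripper_width'],o['grasp_force'],o['contact_force'])
for n in ['scene','top']:
    p=bot.read_camera(n)
    for q in ['bore','pivot','stand']:
        for r in bot.landmark_of(p,q): print(n,q,round(r['confidence'],2),np.round(r['xyz'],4),np.round(pix(p,r['xyz'])))
    # stand ring / plate: circle fit by depth z~.052 dark
    D=p['depth']; V,U=np.mgrid[120:260,200:440]; V=V.ravel();U=U.ravel();d=D[V,U]
    P=np.array([world(p,a,b,c) for a,b,c in zip(U,V,d)])
    im=p['img'][V,U].astype(int)
    m=(abs(P[:,2]-.052)<.006)&(np.hypot(P[:,0]-.587,P[:,1]+.053)<.15)&(im.max(1)<110)&(abs(im[:,1]-im[:,0])<14)
    c=np.float32(P[m][:,:2]*1000); hull=cv2.convexHull(c)[:,0]
    A=np.c_[2*hull,np.ones(len(hull))]; s=np.linalg.lstsq(A,(hull**2).sum(1),rcond=None)[0]
    print(n,'plate',m.sum(),s[:2],np.sqrt(s[2]+s[0]**2+s[1]**2),P[m][:,2].mean())
    g=(abs(P[:,2]-.060)<.006)&(np.hypot(P[:,0]-.484,P[:,1]+.035)<.04)&(im.min(1)>120)
    h=np.float32(P[g][:,:2]*1000); print('guide',g.sum(),cv2.minAreaRect(h),P[g][:,2].mean())
```

```text
0.26722331805294297 44.65973675251007 [ 0.33497038  0.82009888 -1.21457764]
scene bore 0.95 [ 0.4836 -0.037   0.0599] [321. 197.]
scene pivot 0.68 [ 0.5845 -0.0515  0.0618] [284. 209.]
scene plate 3812 [588.46728125 -51.72396441] 129.60160376986295 0.05292162725038482
guide 240 ((483.4924011230469, -36.23750305175781), (53.222389221191406, 50.802921295166016), 80.21422576904297) 0.061345311180361725
top bore 0.72 [ 0.4834 -0.0334  0.0618] [335. 205.]
top pivot 0.56 [ 0.5869 -0.0534  0.0586] [343. 158.]
top plate 6817 [584.84371428 -55.83919075] 129.90316445855981 0.051275376338853554
guide 515 ((483.6048583984375, -36.16365051269531), (51.713191986083984, 50.340782165527344), 79.19619750976562) 0.059692447931193576
```

Run:
```python
from h import *
to([.4835,-.0362,.158],80.4)
```

```text
tcp [0.4364 0.2773 0.1604] yaw 63.0 tilt [-0.0014 -0.0011] -> delta mm [-184.2 -258.1    2.7] spin -17.4
```

Request:
send_rows:
  deltas: "-0.015 -0.02 0 -2; -0.038 -0.053 0 -5; -0.061 -0.086 0 -8; -0.085 -0.12 0 -11; -0.11 -0.154 0 -14"

```text
t: 5.55
eef_pos: [0.4648, 0.089, 0.161]
tool_rot: [-0.0, 0.112, 0.994, -0.0]
contact_force: [1.0, 0.7, -1.1]
gripper_width: 0.269
grasp_force: 44.6
```

Run:
```python
from h import *
to([.4835,-.0362,.158],80.4)
```

```text
tcp [0.4648 0.089  0.161 ] yaw 77.2 tilt [-0.0005 -0.0001] -> delta mm [ -46. -118.    3.] spin -3.2
```

Request:
send_rows:
  deltas: "-0.015 -0.038 0.001 -1; -0.03 -0.077 0.002 -2; -0.041 -0.105 0.003 -3; -0.046 -0.118 0.003 -3.2; -0.046 -0.118 0.003 -3.2"

```text
t: 6.05
eef_pos: [0.4833, -0.0373, 0.158]
tool_rot: [-0.0, 0.087, 0.996, -0.0]
contact_force: [-0.2, 1.3, -0.9]
gripper_width: 0.264
grasp_force: 44.6
```

Request:
send_rows:
  deltas: "0 0 0.01 0; 0 0 0.02 0; 0 0 0.025 0; 0 0 0.025 0; 0 0 0.025 0"

```text
t: 6.55
eef_pos: [0.4833, -0.0343, 0.133]
tool_rot: [-0.0, 0.085, 0.996, -0.0]
contact_force: [0.5, -0.4, -1.6]
gripper_width: 0.266
grasp_force: 44.6
```

Run:
```python
from h import *
to([.4835,-.0362,.124],80.4)
p=bot.read_camera('scene'); save(p,'s1.png',(270,140,370,240),6)
for q in ['pin_tip','pin_collar','pin_grip','bore']:
    for r in bot.landmark_of(p,q): 
        if abs(r['xyz'][1]+.036)<.05: print(q,round(r['confidence'],2),np.round(r['xyz'],4),np.round(pix(p,r['xyz'])))
print(pix(p,[.4835,-.0362,.06]))
p=bot.read_camera('wrist'); save(p,'w2.png')
for q in ['pin_tip','pin_collar','pin_grip','bore']:
    for r in bot.landmark_of(p,q): 
        if abs(r['xyz'][1]+.036)<.05: print(q,round(r['confidence'],2),np.round(r['xyz'],4),np.round(pix(p,r['xyz'])))
print(pix(p,[.4835,-.0362,.06]))
```

```text
tcp [ 0.4833 -0.0343  0.133 ] yaw 80.3 tilt [-0.0006  0.    ] -> delta mm [-0.6 -1.8  9. ] spin -0.1
pin_tip 0.42 [ 0.4837 -0.0308  0.0653] [323. 197.]
pin_collar 0.48 [ 0.4827 -0.0359  0.1124] [322. 180.]
pin_grip 0.68 [ 0.4868 -0.0353  0.1446] [321. 169.]
[321.60242466 197.52821929]
pin_tip 0.58 [ 0.4789 -0.0369  0.0712] [311. 213.]
pin_collar 0.87 [ 0.478  -0.0362  0.1142] [312. 233.]
pin_grip 0.8 [ 0.4855 -0.0361  0.1419] [314. 267.]
bore 0.78 [ 0.4854 -0.035   0.058 ] [315. 215.]
[313.56188825 214.13264298]
```

View pics/s1.png

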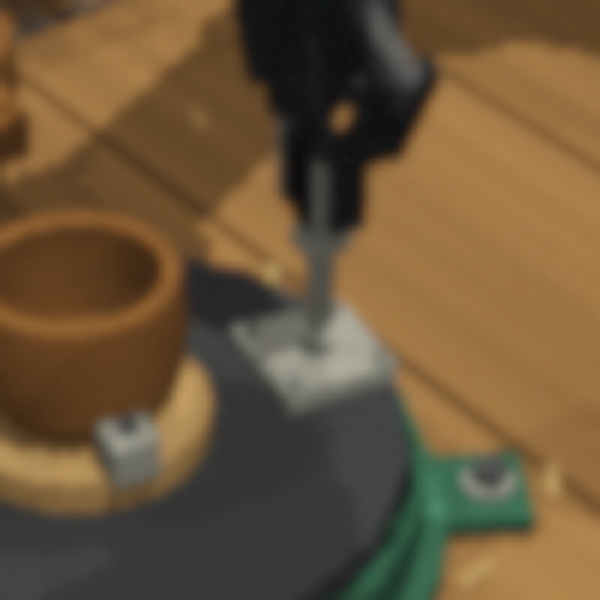

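View pics/w2.png

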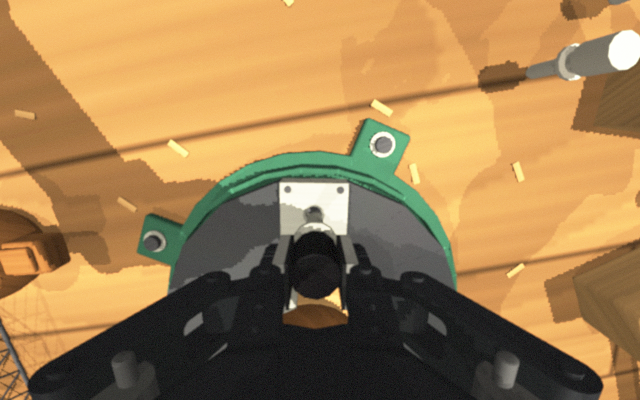

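Request:
send_rows:
  deltas: "0 -0.0012 0.004 0; 0 -0.0012 0.008 0; 0 -0.0012 0.012 0; 0 -0.0012 0.012 0"

```text
t: 7.45
eef_pos: [0.4828, -0.036, 0.1206]
tool_rot: [-0.001, 0.085, 0.996, -0.0]
contact_force: [-0.1, 0.4, -1.7]
gripper_width: 0.266
grasp_force: 44.6
```

Request:
send_rows:
  deltas: "0 0 0.002 0; 0 0 0.004 0; 0 0 0.005 0; 0 0 0.005 0"

```text
t: 7.85
eef_pos: [0.4834, -0.0359, 0.1163]
tool_rot: [0.0, 0.085, 0.996, 0.0]
contact_force: [1.2, 0.6, -1.7]
gripper_width: 0.269
grasp_force: 44.6
```

Request:
send_rows:
  deltas: "0 0 0.002 0; 0 0 0.004 0; 0 0 0.006 0; 0 0 0.006 0"

```text
t: 8.25
eef_pos: [0.4834, -0.036, 0.1101]
tool_rot: [0.0, 0.085, 0.996, 0.0]
contact_force: [1.1, 0.7, -2.5]
gripper_width: 0.269
grasp_force: 44.6
```

Request:
send_rows:
  deltas: "0 0 0.002 0; 0 0 0.004 0; 0 0 0.006 0; 0 0 0.006 0"

```text
t: 8.65
eef_pos: [0.4833, -0.0359, 0.1041]
tool_rot: [0.0, 0.085, 0.996, 0.0]
contact_force: [2.3, 0.7, -1.9]
gripper_width: 0.268
grasp_force: 44.6
```

Request:
send_rows:
  deltas: "0 0 0.001 0; 0 0 0.002 0; 0 0 0.003 0; 0 0 0.003 0"

```text
t: 9.05
eef_pos: [0.4834, -0.036, 0.1013]
tool_rot: [0.0, 0.085, 0.996, 0.0]
contact_force: [2.7, 0.7, -1.5]
gripper_width: 0.267
grasp_force: 44.6
```

Request:
send_rows:
  deltas: "0 0 0.0005 0; 0 0 0.001 0; 0 0 0.001 0"

```text
t: 9.35
eef_pos: [0.4833, -0.0359, 0.1003]
tool_rot: [0.0, 0.085, 0.996, 0.0]
contact_force: [2.9, 1.6, 0.3]
gripper_width: 0.264
grasp_force: 44.6
```

Request:
send_rows:
  deltas: "0 0 0.0005 0; 0 0 0.0005 0"

```text
t: 9.55
eef_pos: [0.4833, -0.0359, 0.0998]
tool_rot: [0.0, 0.085, 0.996, 0.0]
contact_force: [3.0, -0.3, 0.8]
gripper_width: 0.266
grasp_force: 44.6
```

Request:
send_rows:
  deltas: "0 0 0.0005 0; 0 0 0.0005 0"

```text
t: 9.75
eef_pos: [0.4835, -0.036, 0.0997]
tool_rot: [0.0, 0.085, 0.996, 0.0]
contact_force: [0.9, 0.9, 5.3]
gripper_width: 0.265
grasp_force: 45.2
```

Request:
send_rows:
  deltas: "0 -0.002 0 -1.1; -0.0002 -0.0055 0 -3; -0.0004 -0.009 0 -4.9; -0.0008 -0.0125 0 -6.8; -0.0011 -0.015 0 -8.2"

```text
t: 10.25
eef_pos: [0.482, -0.0492, 0.0997]
tool_rot: [0.0, 0.013, 1.0, 0.001]
contact_force: [0.6, 6.0, 6.0]
gripper_width: 0.263
grasp_force: 45.2
```

Run:
```python
from h import *
o=bot.get_obs(); p=o['eef_pos'][:2]; c=np.array([.5866,-.0536]); print(np.hypot(*(p-c)),np.degrees(np.arctan2(*(p-c)[::-1])),o['contact_force'],o['torque'])
to([.4835,-.0362,.1],80.4)
for n in ['scene','top']:
    p=bot.read_camera(n)
    for r in bot.landmark_of(p,'bore'): print(r['xyz'])
```

```text
0.1046626505346027 177.60186359991684 [0.60889286 6.01200566 6.00593253] [ 1.8257222  -0.39714893 -0.03682468]
tcp [ 0.482  -0.0492  0.0997] yaw 88.6 tilt [0.0003 0.0022] -> delta mm [-1.1 13.1 -0.3] spin 8.2
[0.4828, -0.0485, 0.1079]
[0.4836, -0.0483, 0.0602]
```

Request:
send_rows:
  deltas: "0 -0.001 0 -0.55; 0 -0.002 0 -1.1; -0.0001 -0.003 0 -1.64; -0.0001 -0.0035 0 -1.9"

```text
t: 10.85
eef_pos: [0.4819, -0.0524, 0.0997]
tool_rot: [0.0, -0.004, 1.0, 0.001]
contact_force: [1.0, 7.1, 5.2]
gripper_width: 0.264
grasp_force: 45.3
```

Request:
send_rows:
  deltas: "0 -0.001 0 -0.55; 0 -0.002 0 -1.1; -0.0001 -0.003 0 -1.64; -0.0001 -0.0035 0 -1.9"

```text
t: 11.25
eef_pos: [0.4819, -0.0558, 0.0997]
tool_rot: [-0.0, -0.02, 1.0, 0.001]
contact_force: [0.8, 7.0, 7.5]
gripper_width: 0.27
grasp_force: 45.4
```

Request:
send_rows:
  deltas: "0 -0.001 0 -0.55; 0 -0.002 0 -1.1; -0.0001 -0.003 0 -1.64; -0.0001 -0.0035 0 -1.9"

```text
t: 11.65
eef_pos: [0.4821, -0.0591, 0.0997]
tool_rot: [-0.0, -0.037, 0.999, 0.001]
contact_force: [0.1, 8.2, 7.4]
gripper_width: 0.267
grasp_force: 45.4
```

Request:
send_rows:
  deltas: "0 -0.001 0 -0.55; 0 -0.002 0 -1.1; -0.0001 -0.003 0 -1.64; -0.0001 -0.0035 0 -1.9"

```text
t: 12.05
eef_pos: [0.4822, -0.0625, 0.0996]
tool_rot: [-0.0, -0.053, 0.999, 0.001]
contact_force: [-0.3, 6.7, 8.1]
gripper_width: 0.266
grasp_force: 45.5
```

Request:
send_rows:
  deltas: "0 -0.001 0 -0.55; 0 -0.002 0 -1.1; -0.0001 -0.003 0 -1.64; -0.0001 -0.0035 0 -1.9"

```text
t: 12.45
eef_pos: [0.4826, -0.0658, 0.0997]
tool_rot: [-0.0, -0.07, 0.998, 0.002]
contact_force: [-1.5, 8.7, 8.2]
gripper_width: 0.271
grasp_force: 45.6
```

Request:
send_rows:
  deltas: "0 -0.001 0 -0.55; 0 -0.002 0 -1.1; -0.0001 -0.003 0 -1.64; -0.0001 -0.0035 0 -1.9"

```text
t: 12.85
eef_pos: [0.483, -0.0692, 0.0996]
tool_rot: [-0.001, -0.087, 0.996, 0.002]
contact_force: [-0.5, 8.7, 9.4]
gripper_width: 0.268
grasp_force: 45.7
```

Request:
send_rows:
  deltas: "0 -0.001 -0.0001 -0.55; 0 -0.002 -0.0001 -1.1; -0.0001 -0.003 -0.0001 -1.64; -0.0001 -0.0035 -0.0001 -1.9"

```text
t: 13.25
eef_pos: [0.4835, -0.0726, 0.0997]
tool_rot: [-0.001, -0.103, 0.995, 0.002]
contact_force: [-1.8, 9.5, 8.9]
gripper_width: 0.265
grasp_force: 45.6
```

Request:
send_rows:
  deltas: "0 -0.001 -0.0001 -0.55; 0 -0.002 -0.0001 -1.1; -0.0001 -0.003 -0.0001 -1.64; -0.0001 -0.0035 -0.0001 -1.9"

```text
t: 13.65
eef_pos: [0.4841, -0.076, 0.0996]
tool_rot: [-0.001, -0.12, 0.993, 0.002]
contact_force: [-1.9, 9.1, 8.8]
gripper_width: 0.266
grasp_force: 45.6
```

Run:
```python
from h import *
o=bot.get_obs(); p=o['eef_pos'][:2]; c=np.array([.5866,-.0536]); a=np.arctan2(*(p-c)[::-1]); f=o['contact_force'][:2]
print(np.hypot(*(p-c)),np.degrees(a)%360,'radial',f@[np.cos(a),np.sin(a)],'tang',f@[-np.sin(a),np.cos(a)])
to([.4835,-.0362,.1],np.degrees(a)-90)
```

```text
0.104894981000412 192.34033713526358 radial -0.12029740144883633 tang -9.241934677787762
tcp [ 0.4841 -0.076   0.0996] yaw 103.7 tilt [-0.0023  0.0031] -> delta mm [-8.8 38.8 -0.2] spin 1.4
```

Request:
send_rows:
  deltas: "0 -0.001 -0.0001 -0.55; 0 -0.002 -0.0001 -1.1; -0.0001 -0.003 -0.0001 -1.64; -0.0001 -0.0035 -0.0001 -1.9"

```text
t: 14.05
eef_pos: [0.4849, -0.0795, 0.0997]
tool_rot: [-0.001, -0.136, 0.991, 0.002]
contact_force: [-2.1, 8.1, 8.0]
gripper_width: 0.27
grasp_force: 45.6
```

Request:
send_rows:
  deltas: "0 -0.001 -0.0001 -0.55; 0 -0.002 -0.0001 -1.1; -0.0001 -0.003 -0.0001 -1.64; -0.0001 -0.0035 -0.0001 -1.9"

```text
t: 14.45
eef_pos: [0.4857, -0.0828, 0.0996]
tool_rot: [-0.001, -0.152, 0.988, 0.002]
contact_force: [-1.2, 7.5, 7.7]
gripper_width: 0.264
grasp_force: 45.6
```

Request:
send_rows:
  deltas: "0 -0.001 0 -0.55; 0 -0.002 0 -1.1; -0.0001 -0.003 0 -1.64; -0.0001 -0.0035 0 -1.9"

```text
t: 14.85
eef_pos: [0.4867, -0.0861, 0.0996]
tool_rot: [-0.001, -0.169, 0.986, 0.002]
contact_force: [-1.8, 8.9, 7.7]
gripper_width: 0.266
grasp_force: 45.6
```

Request:
send_rows:
  deltas: "0 -0.001 0 -0.55; 0 -0.002 0 -1.1; -0.0001 -0.003 0 -1.64; -0.0001 -0.0035 0 -1.9"

```text
t: 15.25
eef_pos: [0.4878, -0.0893, 0.0996]
tool_rot: [-0.002, -0.185, 0.983, 0.002]
contact_force: [-2.0, 7.7, 9.0]
gripper_width: 0.263
grasp_force: 45.6
```

Request:
send_rows:
  deltas: "0 -0.001 -0.0001 -0.55; 0 -0.002 -0.0001 -1.1; -0.0001 -0.003 -0.0001 -1.64; -0.0001 -0.0035 -0.0001 -1.9"

```text
t: 15.65
eef_pos: [0.489, -0.0926, 0.0996]
tool_rot: [-0.002, -0.201, 0.98, 0.002]
contact_force: [-2.6, 8.3, 9.2]
gripper_width: 0.264
grasp_force: 45.6
```

Request:
send_rows:
  deltas: "0 -0.001 0 -0.55; 0 -0.002 0 -1.1; -0.0001 -0.003 0 -1.64; -0.0001 -0.0035 0 -1.9"

```text
t: 16.05
eef_pos: [0.4903, -0.0957, 0.0996]
tool_rot: [-0.002, -0.218, 0.976, 0.002]
contact_force: [-2.9, 8.0, 9.4]
gripper_width: 0.269
grasp_force: 45.7
```

Request:
send_rows:
  deltas: "0 -0.001 -0.0001 -0.55; 0 -0.002 -0.0001 -1.1; -0.0001 -0.003 -0.0001 -1.64; -0.0001 -0.0035 -0.0001 -1.9"

```text
t: 16.45
eef_pos: [0.4916, -0.0989, 0.0996]
tool_rot: [-0.002, -0.234, 0.972, 0.002]
contact_force: [-4.0, 8.3, 8.7]
gripper_width: 0.268
grasp_force: 45.7
```

Request:
send_rows:
  deltas: "0 -0.001 -0.0001 -0.55; 0 -0.002 -0.0001 -1.1; -0.0001 -0.003 -0.0001 -1.64; -0.0001 -0.0035 -0.0001 -1.9"

```text
t: 16.85
eef_pos: [0.4931, -0.102, 0.0996]
tool_rot: [-0.002, -0.25, 0.968, 0.002]
contact_force: [-3.0, 7.7, 9.4]
gripper_width: 0.265
grasp_force: 45.7
```

```bash
cat > st.py <<'E'
from h import *
o=bot.get_obs(); p=o['eef_pos'][:2]; c=np.array([.5866,-.0536]); a=np.arctan2(*(p-c)[::-1]); f=o['contact_force'][:2]
print(np.hypot(*(p-c)),np.degrees(a)%360,'radial',f@[np.cos(a),np.sin(a)],'tang',f@[-np.sin(a),np.cos(a)])
to([.4835,-.0362,.1],np.degrees(a)-90)
E
python3 st.py
```

```text
0.1052582368685497 207.38075141049276 radial -0.911626860729797 tang -8.237566516178557
tcp [ 0.4931 -0.102   0.0996] yaw 118.9 tilt [-0.0053  0.0032] -> delta mm [-23.4  62.3  -0.1] spin 1.5
```

Request:
send_rows:
  deltas: "0 -0.001 -0.0001 -0.55; 0 -0.002 -0.0001 -1.1; -0.0001 -0.003 -0.0001 -1.64; -0.0001 -0.0035 -0.0001 -1.9"

```text
t: 17.25
eef_pos: [0.4947, -0.1051, 0.0997]
tool_rot: [-0.002, -0.266, 0.964, 0.002]
contact_force: [-2.9, 7.4, 7.7]
gripper_width: 0.265
grasp_force: 45.6
```

Request:
send_rows:
  deltas: "0 -0.001 -0.0001 -0.55; 0 -0.002 -0.0001 -1.1; -0.0001 -0.003 -0.0001 -1.64; -0.0001 -0.0035 -0.0001 -1.9"

```text
t: 17.65
eef_pos: [0.4964, -0.1081, 0.0996]
tool_rot: [-0.002, -0.282, 0.959, 0.002]
contact_force: [-3.7, 7.2, 8.3]
gripper_width: 0.268
grasp_force: 45.6
```

Request:
send_rows:
  deltas: "0 -0.001 0 -0.55; 0 -0.002 0 -1.1; -0.0001 -0.003 0 -1.64; -0.0001 -0.0035 0 -1.9"

```text
t: 18.05
eef_pos: [0.4982, -0.111, 0.0996]
tool_rot: [-0.003, -0.298, 0.955, 0.002]
contact_force: [-3.1, 7.2, 8.7]
gripper_width: 0.27
grasp_force: 45.6
```

Request:
send_rows:
  deltas: "0 -0.001 0 -0.55; 0 -0.002 0 -1.1; -0.0001 -0.003 0 -1.64; -0.0001 -0.0035 0 -1.9"

```text
t: 18.45
eef_pos: [0.5001, -0.1138, 0.0996]
tool_rot: [-0.003, -0.313, 0.95, 0.003]
contact_force: [-4.6, 8.0, 8.8]
gripper_width: 0.265
grasp_force: 45.7
```

Request:
send_rows:
  deltas: "0 -0.001 0 -0.55; 0 -0.002 0 -1.1; -0.0001 -0.003 0 -1.64; -0.0001 -0.0035 0 -1.9"

```text
t: 18.85
eef_pos: [0.502, -0.1164, 0.0996]
tool_rot: [-0.003, -0.329, 0.944, 0.003]
contact_force: [-6.3, 6.8, 9.8]
gripper_width: 0.266
grasp_force: 45.8
```

Request:
send_rows:
  deltas: "0 -0.001 0 -0.55; 0 -0.002 0 -1.1; -0.0001 -0.003 0 -1.64; -0.0001 -0.0035 0 -1.9"

```text
t: 19.25
eef_pos: [0.504, -0.119, 0.0996]
tool_rot: [-0.003, -0.345, 0.939, 0.003]
contact_force: [-6.2, 8.9, 12.4]
gripper_width: 0.263
grasp_force: 46.0
```

Request:
send_rows:
  deltas: "0 -0.001 -0.0003 -0.55; 0 -0.002 -0.0003 -1.1; -0.0001 -0.003 -0.0003 -1.64; -0.0001 -0.0035 -0.0003 -1.9"

```text
t: 19.65
eef_pos: [0.5065, -0.1222, 0.0996]
tool_rot: [-0.003, -0.36, 0.933, 0.003]
contact_force: [-4.6, 5.4, 6.4]
gripper_width: 0.262
grasp_force: 45.4
```

```bash
python3 st.py
```

```text
0.10542469752165273 220.57478745258817 radial -0.05029077542502145 tang -7.076362158776843
tcp [ 0.5065 -0.1222  0.0996] yaw 132.2 tilt [-0.0074  0.0029] -> delta mm [-40.7  79.2   0.1] spin 1.6
```

Request:
send_rows:
  deltas: "0 -0.001 0 -0.55; 0 -0.002 0 -1.1; -0.0001 -0.003 0 -1.64; -0.0001 -0.0035 0 -1.9"

```text
t: 20.05
eef_pos: [0.5103, -0.1263, 0.0996]
tool_rot: [-0.002, -0.375, 0.927, 0.001]
contact_force: [-1.2, 2.2, -1.1]
gripper_width: 0.265
grasp_force: 44.6
```

Request:
send_rows:
  deltas: "0 -0.001 0 -0.55; 0 -0.002 0 -1.1; -0.0001 -0.003 0 -1.64; -0.0001 -0.0035 0 -1.9"

```text
t: 20.45
eef_pos: [0.5141, -0.1298, 0.1001]
tool_rot: [-0.001, -0.39, 0.921, 0.0]
contact_force: [-2.5, 0.4, -3.0]
gripper_width: 0.261
grasp_force: 44.4
```

Request:
send_rows:
  deltas: "0 0 0.0005 0; 0 0 0.0005 0"

```text
t: 20.65
eef_pos: [0.5145, -0.1299, 0.1]
tool_rot: [-0.0, -0.39, 0.921, -0.0]
contact_force: [-2.3, -0.4, -1.2]
gripper_width: 0.269
grasp_force: 44.6
```

```bash
python3 st.py
```

```text
0.10492055110232276 226.62708170584187 radial 1.8391108876549063 tang -1.4061746944921638
tcp [ 0.5145 -0.1299  0.1   ] yaw 135.9 tilt [-0.0004 -0.0005] -> delta mm [-45.6  87.5  -0. ] spin -0.7
```

Request:
send_rows:
  deltas: "0 0 0.0005 0; 0 0 0.0005 0"

```text
t: 20.85
eef_pos: [0.5147, -0.1297, 0.0997]
tool_rot: [-0.0, -0.39, 0.921, -0.0]
contact_force: [-3.8, -0.9, 1.4]
gripper_width: 0.266
grasp_force: 44.8
```

Request:
send_rows:
  deltas: "0 0 0.0005 0; 0 0 0.0005 0"

```text
t: 21.05
eef_pos: [0.5148, -0.1296, 0.0992]
tool_rot: [0.0, -0.39, 0.921, -0.0]
contact_force: [-4.2, -1.0, 2.9]
gripper_width: 0.269
grasp_force: 45.0
```

Request:
send_rows:
  deltas: "0 0 0.0005 0; 0 0 0.0005 0"

```text
t: 21.25
eef_pos: [0.5148, -0.1294, 0.0986]
tool_rot: [0.0, -0.39, 0.921, -0.0]
contact_force: [-4.6, -0.8, 4.2]
gripper_width: 0.263
grasp_force: 45.1
```

Request:
send_rows:
  deltas: "0 0 0.0005 0; 0 0 0.0005 0"

```text
t: 21.45
eef_pos: [0.5147, -0.1293, 0.0982]
tool_rot: [-0.0, -0.39, 0.921, 0.0]
contact_force: [-4.9, -0.1, 5.7]
gripper_width: 0.268
grasp_force: 45.4
```

```bash
python3 st.py
```

```text
0.10433584213317665 226.47710941236127 radial 3.420011741084257 tang -3.508121393028434
tcp [ 0.5147 -0.1293  0.0982] yaw 135.9 tilt [-0.0001  0.0001] -> delta mm [-45.1  87.2  -1.8] spin -0.5
```

Request:
send_rows:
  deltas: "0.0002 0.0007 0 0.4; 0.0005 0.0015 0 0.8; 0.0005 0.0015 0 0.8"

```text
t: 21.75
eef_pos: [0.5142, -0.129, 0.0983]
tool_rot: [0.001, -0.384, 0.924, -0.001]
contact_force: [-1.1, -2.2, 2.0]
gripper_width: 0.265
grasp_force: 44.8
```

Request:
send_rows:
  deltas: "0 0 0.0005 0; 0 0 0.001 0; 0 0 0.001 0"

```text
t: 22.05
eef_pos: [0.5138, -0.1288, 0.0972]
tool_rot: [0.0, -0.384, 0.923, -0.0]
contact_force: [-1.1, -2.8, 4.7]
gripper_width: 0.266
grasp_force: 45.0
```

```bash
python3 st.py
```

```text
0.10467430703453556 225.96067123078177 radial 2.7974674287244454 tang 1.1913918965718708
tcp [ 0.5138 -0.1288  0.0972] yaw 135.1 tilt [ 0.001  -0.0002] -> delta mm [-44.2  86.9  -2.8] spin -0.8
```

Request:
send_rows:
  deltas: "0.0003 0.0005 0 0.3; 0.0006 0.001 0 0.5; 0.0006 0.001 0 0.5"

```text
t: 22.35
eef_pos: [0.5127, -0.1283, 0.097]
tool_rot: [0.0, -0.38, 0.925, -0.0]
contact_force: [0.4, -2.6, 0.4]
gripper_width: 0.264
grasp_force: 44.8
```

Request:
send_rows:
  deltas: "0 0 0.0005 0; 0 0 0.001 0; 0 0 0.001 0"

```text
t: 22.65
eef_pos: [0.5124, -0.1282, 0.0959]
tool_rot: [0.0, -0.38, 0.925, 0.0]
contact_force: [2.2, -0.9, -0.6]
gripper_width: 0.264
grasp_force: 44.8
```

```bash
python3 st.py
```

```text
0.10522454232178201 225.1608667375062 radial -0.9407927180386004 tang 2.1689529052146144
tcp [ 0.5124 -0.1282  0.0959] yaw 134.6 tilt [0.0003 0.0001] -> delta mm [-44.1  85.8  -4.1] spin -0.5
```

Request:
send_rows:
  deltas: "0 0 0.0007 0; 0 0 0.0015 0; 0 0 0.0015 0"

```text
t: 22.95
eef_pos: [0.5121, -0.1281, 0.0944]
tool_rot: [-0.0, -0.38, 0.925, 0.0]
contact_force: [1.2, -1.0, -1.2]
gripper_width: 0.267
grasp_force: 44.8
```

Request:
send_rows:
  deltas: "0 0 0.0005 0; 0 0 0.001 0; 0 0 0.001 0"

```text
t: 23.25
eef_pos: [0.5121, -0.1282, 0.0934]
tool_rot: [-0.0, -0.38, 0.925, 0.0]
contact_force: [0.8, -1.2, 0.7]
gripper_width: 0.271
grasp_force: 44.8
```

```bash
python3 st.py
```

```text
0.10541121046936197 225.032065386567 radial 0.24391756024664618 tang 1.4197297759247285
tcp [ 0.5121 -0.1282  0.0934] yaw 134.6 tilt [-0.0003  0.0002] -> delta mm [-44.3  85.6  -6.6] spin -0.4
```

Request:
send_rows:
  deltas: "0 0 0.001 0; 0 0 0.002 0; 0 0 0.003 0; 0 0 0.003 0"

```text
t: 23.65
eef_pos: [0.5121, -0.1282, 0.0903]
tool_rot: [-0.0, -0.38, 0.925, 0.0]
contact_force: [0.8, -0.1, -0.2]
gripper_width: 0.268
grasp_force: 44.9
```

Request:
send_rows:
  deltas: "0 0 0.001 0; 0 0 0.002 0; 0 0 0.003 0; 0 0 0.003 0"

```text
t: 24.05
eef_pos: [0.5121, -0.1282, 0.0873]
tool_rot: [-0.0, -0.38, 0.925, 0.0]
contact_force: [-0.1, 0.6, -0.1]
gripper_width: 0.263
grasp_force: 44.9
```

Request:
send_rows:
  deltas: "0 0 0.001 0; 0 0 0.002 0; 0 0 0.003 0; 0 0 0.004 0; 0 0 0.004 0"

```text
t: 24.55
eef_pos: [0.5121, -0.1283, 0.0833]
tool_rot: [-0.0, -0.38, 0.925, 0.0]
contact_force: [0.6, 0.7, 0.3]
gripper_width: 0.266
grasp_force: 44.9
```

Request:
send_rows:
  deltas: "0 0 0.001 0; 0 0 0.002 0; 0 0 0.003 0; 0 0 0.003 0"

```text
t: 24.95
eef_pos: [0.5121, -0.1283, 0.0803]
tool_rot: [-0.0, -0.38, 0.925, 0.0]
contact_force: [-0.8, 1.0, 0.7]
gripper_width: 0.269
grasp_force: 44.9
```

Request:
send_rows:
  deltas: "0 0 0.0005 0; 0 0 0.0005 0"

```text
t: 25.15
eef_pos: [0.5121, -0.1283, 0.0799]
tool_rot: [-0.0, -0.38, 0.925, 0.0]
contact_force: [-0.4, 2.5, 1.6]
gripper_width: 0.268
grasp_force: 44.9
```

Request:
send_rows:
  deltas: "0 0 0.0005 0; 0 0 0.0005 0"

```text
t: 25.35
eef_pos: [0.5122, -0.1283, 0.0798]
tool_rot: [-0.0, -0.38, 0.925, 0.0]
contact_force: [-2.2, 2.3, 6.1]
gripper_width: 0.268
grasp_force: 45.5
```

Request:
send_rows:
  deltas: "0 0 0.0003 0; 0 0 0.0003 0; 0 0 0.0003 0"

```text
t: 25.65
eef_pos: [0.5121, -0.1283, 0.0798]
tool_rot: [-0.0, -0.38, 0.925, 0.0]
contact_force: [-3.6, 2.0, 8.9]
gripper_width: 0.265
grasp_force: 45.7
```

Seated: the collar stopped at TCP z 0.0798, as predicted. I release and back off straight up.

Request:
send_rows:
  deltas: "0 0 -0.0005 0; 0 0 -0.0005 0; 0 0 -0.0005 0; 0 0 -0.0005 0; 0 0 -0.0005 0"
  claw: 0.55

```text
t: 26.15
eef_pos: [0.5122, -0.1285, 0.0796]
tool_rot: [-0.0, -0.38, 0.925, -0.0]
contact_force: [-0.5, 0.2, -0.3]
gripper_width: 0.549
grasp_force: 0.0
```

Request:
send_rows:
  deltas: "0 0 -0.01 0; 0 0 -0.03 0; 0 0 -0.06 0; 0 0 -0.1 0; 0 0 -0.13 0"

```text
t: 26.65
eef_pos: [0.5127, -0.1285, 0.2126]
tool_rot: [0.001, -0.38, 0.925, -0.001]
contact_force: [1.1, -0.2, -0.5]
gripper_width: 0.548
grasp_force: 0.0
```

Request:
send_rows:
  deltas: "0.03 0 0 0; 0.06 0 0 0; 0.06 0 0 0; 0.06 0 0 0"

```text
t: 27.05
eef_pos: [0.4693, -0.1709, 0.2104]
tool_rot: [0.0, -0.379, 0.925, -0.0]
contact_force: [-0.4, 0.2, 0.7]
gripper_width: 0.549
grasp_force: 0.0
```

Run:
```python
from h import *
o=bot.get_obs(); print(o['t'],o['eef_pos'],o['contact_force'],o['gripper_width'])
for n in ['scene','top','wrist']:
    p=bot.read_camera(n)
    if n=='scene': save(p,'fin.png',(230,130,380,260),5)
    for q in ['pin_grip','pin_collar','bore','punch_mid','cup_mid','mallet_mid']:
        for r in bot.landmark_of(p,q):
            if 'pin' not in q or r['xyz'][1]<0: print(n,q,round(r['confidence'],2),np.round(r['xyz'],4))
```

```text
27.05 [ 0.46933443 -0.17090388  0.21041258] [-0.38572597  0.17473875  0.65817573] 0.5489328316493598
scene pin_grip 0.46 [ 0.5138 -0.1291  0.0877]
scene pin_grip 0.23 [ 0.4793 -0.3511  0.03  ]
scene pin_grip 0.22 [ 0.5114 -0.1268  0.0588]
scene pin_collar 0.69 [ 0.5128 -0.1295  0.0614]
scene pin_collar 0.53 [ 0.5098 -0.1278  0.0611]
scene bore 0.87 [ 0.5106 -0.1279  0.0571]
scene punch_mid 0.56 [0.4549 0.3413 0.0469]
scene cup_mid 0.9 [ 0.4784 -0.3501  0.0288]
scene mallet_mid 0.57 [0.6347 0.2976 0.0365]
top pin_grip 0.45 [ 0.5146 -0.1321  0.0913]
top pin_collar 0.66 [ 0.5171 -0.1297  0.0593]
top bore 0.89 [ 0.5111 -0.1278  0.063 ]
top punch_mid 0.46 [0.4552 0.3451 0.0503]
top cup_mid 0.54 [ 0.5916 -0.0563  0.0586]
top mallet_mid 0.95 [0.6343 0.2965 0.0351]
wrist pin_grip 0.85 [ 0.512  -0.1311  0.0862]
wrist pin_collar 0.65 [ 0.5106 -0.1297  0.0594]
wrist bore 0.77 [ 0.5152 -0.1292  0.06  ]
wrist cup_mid 0.77 [ 0.4791 -0.353   0.0304]
```

View pics/fin.png

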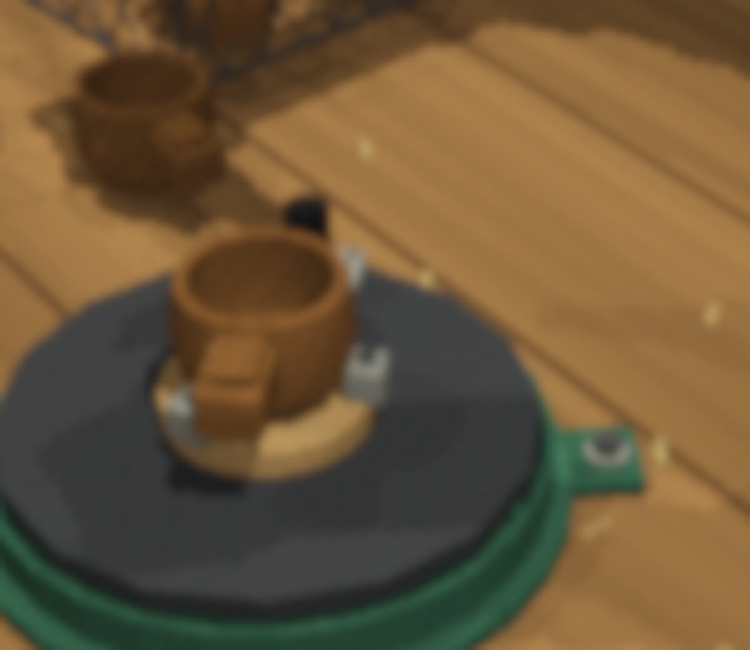

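The pin stands behind the cup, with the knob at (305,215) in the crop. Measured heights are about 0.060 for the collar and 0.087 for the grip point, so it is home. The punch, loose cup and mallet have not moved.

```bash
python3 -c "
from station import bot
print(bot.hand_in())"
```

```text
the job is handed in; nothing more can be done
None
```

The index pin is seated home in the ring's hole with its collar on the guide block, and it has been released. The turntable overshot the hole slightly and I eased it back about 3 mm clockwise before the pin went fully in. I handed the job in at about 27 s; the hand-in returned no verdict.

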